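Shim the rocking solvent pump

TASK

The solvent pump rocks because one of its feet does not reach the bench. Push the orange wedge shim along the bench, thin end first, under that raised foot until it is snug and the pump no longer rocks, without picking the shim up, jacking the pump out of level or shoving it from its place. Then press down firmly with the fingertips on the top of the pump, straight above that foot, to prove that it stays still; leave the shim under the foot and the other things on the bench undisturbed.

Things in the scene. Friction and masses are not known exactly. Their poses are not given: they have to be found in the camera images.
- pump: Solvent pump: light grey case 260 mm deep (x), 160 wide (y), 150 high, flat top, 3.5 kg, loose on four 22 mm round feet; underside 22 mm above the bench. Origin: bench level under its middle; x from front (smoked window, x = -130) to back. Feet at x = -105, +105, y = -62, +62 mm; the one at (-105, +62) hangs clear. About 3 N down above it (to 15 N if the fingertip drags) tips the pump onto it.
- short_foot: The raised foot: black rubber pad 22 mm across, 10 mm thick, on a steel stem, under a front corner of the pump, 25 mm behind the front and 18 mm in from the side. Its underside hangs 4 to 6.5 mm above the bench. Fixed in the case. Origin: centre of the pad's underside; axes parallel to the pump's. Jacking the pump up there takes about 12 N or more upward.
- press_corner (a point): The point on the flat top of the pump straight above the raised foot, 150 mm above the bench, 25 mm from the front edge and 18 mm from the side edge.
- shim: Orange wedge shim, stiff plastic, 60 g, loose, 110 mm long (x), 40 wide (y), 2 thick at the tip (x = +55), rising evenly to 16 at the upright heel face (x = -55). Origin: centre of its underside. Its tip starts pointing roughly at the raised foot, 30-75 mm short, up to 30 mm aside and 17 degrees askew. Slides with under 1 N; the push rises steeply once it wedges, and it stays put when let go.
- shim_heel (a point): Centre of the shim's upright heel face (40 mm wide, 16 mm high), 8 mm above the bench: the place to push it.
- shim_tip (a point): Middle of the upper edge of the shim's thin tip, 2 mm above the bench.
- solvent: Bystander: amber glass bottle with red cap, 68 mm across, 145 mm high, loose. Origin: centre of its underside.
- jar: Bystander: small white jar with blue lid, 54 mm across, 65 mm high, loose. Origin: centre of its underside.
- spanner: Bystander: steel spanner lying flat, 130 mm long along its x, loose. Origin: middle of its underside.
- vial_rack: Bystander: blue rack of small vials, 50 by 110 mm, 42 mm high, loose. Origin: centre of its underside.
There are look-alikes about, which are no part of the job. There is more than one size of the shim; the job needs the largest.

How it is judged:
On the way, in this order (a step that is already met when the one before it is completed fails the run):
1. the shim is wedged snugly under the raised foot, the pump still level (contact force between short_foot and shim above 0.5 N and x of short_foot in the frame of shim between 0.005 and 0.064 m and y of short_foot in the frame of shim between -0.022 and 0.022 m and angle between pump's own z axis and vertical below 0.012 rad), for 0.1 s.
2. the pump's top above that foot is pressed with the fingertips, and the pump stays level on the shim (contact force between the fingers and pump above 4 N and horizontal distance between the grasp point and press_corner below 0.045 m and z of the grasp point in the frame of pump above 0.14 m and contact force between short_foot and shim above 2 N and angle between pump's own z axis and vertical below 0.012 rad), for 0.2 s.
At the end, for the whole second after the job is handed in: Shim flat on the bench with the raised foot bearing on its slope (foot centre within 22 mm of its centre line); pump level within 0.010 rad and within 20 mm of where it stood; all at rest; bystanders upright and within 30 mm of their places (x of short_foot in the frame of shim between 0.005 and 0.064 m and y of short_foot in the frame of shim between -0.022 and 0.022 m and contact force between short_foot and shim above 0.2 N and angle between pump's own z axis and vertical below 0.01 rad and distance of pump from where it was at the start of the episode below 0.02 m and angle between shim's own z axis and vertical below 0.05 rad and height (world z) of shim below 0.004 m and linear speed of each of pump, shim below 0.01 m/s and distance of each of solvent, jar, spanner, vial_rack from where it was at the start of the episode below 0.03 m and angle between each of solvent, jar's own z axis and vertical below 0.2 rad); the robot touches nothing.
It fails at once if the shim is lifted off the bench or stood on end (height (world z) of shim above 0.01 m or angle between shim's own z axis and vertical above 0.35 rad).
It fails at once if the pump is lifted, or shoved more than 20 mm from its place (distance of pump from where it was at the start of the episode above 0.02 m or angle between pump's own z axis and vertical above 0.12 rad).
It fails at once if a bystander is displaced by more than 30 mm or tipped (distance of any of solvent, jar, spanner, vial_rack from where it was at the start of the episode above 0.03 m or angle between any of solvent, jar's own z axis and vertical above 0.35 rad).
It also fails if it takes over 72 s, if anything falls off the work surface, if the arm or the gripper's body presses on something with over 40 N, if the wrist force passes 120 N, or if a joint passes its speed limit or range.

ROBOT

A 6-joint arm with a two-finger parallel gripper is mounted at the origin on the work surface. World frame = base frame: x ahead of the robot, y to its left, z up, the work surface at z = 0. Lengths are in m, angles in rad, forces in N, time in s.
With the tool pointing down it reaches from about 0.25 to 0.775 m from the base axis. Payload 4 kg.
Tool frame: the origin (TCP) lies between the finger pads; the fingertips stand 22 mm ahead of it and the grasp point (between the pads) lies 3 mm ahead of it; y points along the fingers, x is the direction in which the jaws open and shut, and the axes are right-handed (so a half turn about y gives the same grasp; the last joint's range is limited). The gripper opens to 85 mm and grips with 20 to 120 N. Pads are 22 mm wide; open, the fingers measure 114 mm over their backs; the gripper's body (76 mm by 85 mm) begins 54 mm behind the grasp point. The pads swing forward as they close: fully open they stand 13 mm farther back than shut.
Start: joints at [-1.225, 0.087, 1.371, -0, 1.684, -0.103], TCP at [0.239, -0.496, 0.253] pointing down, gripper open.
Joint ranges: [-3.1, 3.1], [-0.76, 2.03], [0.27, 2.55], [-1.08, 4.22], [0.17, 2.65], [-2.57, 2.57]. Speed limits (rad/s): [2.79, 2.79, 3.14, 3.14, 3.14, 3.14].

INTERFACE

Orientations are given as a unit quaternion [x, y, z, w].
In Python, from station import get_state, capture, close_job, silhouettes gives the robot as it stands. The module is installed in compiled form; this text tells all that it offers.
- The arm moves only by the tool servo_tool, never from a script. Its argument "series" is a list of rows, each a list of 5 numbers: the shift along the tool's x, y, z in cm, then the turn about the tool's y in rad, then the closure, from -1 (fully open) to 1 (shut). In form: [[x, y, z, twist, gripper], ...]. A call has 1 to 12 rows; each row is the pose to reach, as a shift and turn from the pose commanded when the call began, along the tool's axes at that moment; what a row does not reach only later rows make up. A row lasts 1/10 s, in which the tool goes at most 50 mm and 8.59 degrees, less where a joint would pass 70% of its speed; a pose out of reach is approached as far as the arm can. A call with a gripper value outside its range is refused whole. The fingers move at their own pace and stop on an object; "squeeze" is the grip in N (left out, the last holds). Time passes only in rows, so rows that repeat a pose let the fingers close. It gives the time, the measured TCP pose, the force and the opening at its end, in the units of the state.
- get_state(): the state, without advancing time (a new reading comes with each control period).
- capture(name): name is "scene" or "top" or "wrist"; returns a dict with "color" (420x560x3 uint8, red, green, blue), "vertical_fov" (degrees; the focal length in pixels is half the picture's height over the tangent of half this angle, whatever the lens; pixels are square), "cx", "cy" (the principal point, pixels), "rvec" (rotation vector, rad) and "tvec" (3), from world to camera coordinates, as OpenCV has them. Camera axes: x right, y down, z forward; pixel columns grow to the right and rows downward; lengths in m; the calibration is good to about 2 mm. A picture is of the moment at which its call begins. There is no depth.
- close_job(): hands the job in, once; it reports no verdict.
Trained networks look in the newest picture that a camera, given by its name, has taken for a name from the list of things; names that differ only in an ending like _2 or _b are one class to them, and where a whole thing is asked for, a point or a joint stands for the part that bears it (a point fixed in the world has none). Each returns a list of dicts, best first, with "score" (0 to 1); they miss things now and then, are a little off and sometimes report something else, mostly with a low value. They report only what shows in the picture. A call takes as long as a camera call. They do not tell look-alikes from the thing itself.
- silhouettes(camera, query): "region" (420x560 bool, what is visible of it) and "box" ([centre column, centre row, width, height] in pixels, round what is visible of it).
The state is a dict: "t": time; "joint_positions": joint angles; "dq": joint speeds; "joint_torque": joint torques, N m; "tool_pos": TCP position; "eef_rot": TCP orientation; "contact_force": force on the tool from outside, world axes, zero at the start; "ft_torque": the same for the moment, N m; "width": finger opening in m.
Only numpy, scipy, OpenCV 4.12 (cv2) and the standard library are available. Lean on these libraries where they do the work, as an engineer would, in place of code of your own. Each camera call takes 0.05 s, during which the arm holds its last target.

## Working session

There is one attempt and no reset: what is moved stays moved. The work goes in short steps, Python scripts to look and compute and a tool call to move; the robot and the scene stay as the last step left them, time stands still between calls to the robot, and variables do not carry over. Pictures are saved under pics/ and viewed, and the job is handed in when it is done.

Besides the shell and the picture viewer there is one more tool, called after "Call:" as name([rows], argument=value, ...), one row to a line, values as JSON. servo_tool: Moves the arm, as the interface text tells. Its arguments: {"type":"object","properties":{"series":{"type":"array"},"squeeze":{"type":"number"}},"required":["series"]}

```bash
mkdir -p pics; cat > h.py <<'E'
import numpy as np, cv2
from station import *
def save(c,n):
    cv2.imwrite(f'pics/{n}.png',cv2.cvtColor(c['color'],cv2.COLOR_RGB2BGR))
def cam(c):
    f=210/np.tan(np.radians(c['vertical_fov'])/2)
    K=np.array([[f,0,c['cx']],[0,f,c['cy']],[0,0,1]]);R=cv2.Rodrigues(np.array(c['rvec'],float))[0]
    return K,R,np.array(c['tvec'],float).reshape(3)
def ray(c,uv,z):
    K,R,t=cam(c);uv=np.atleast_2d(uv)
    d=np.c_[uv,np.ones(len(uv))]@np.linalg.inv(K).T@R; o=-R.T@t
    s=(np.atleast_1d(z)-o[2])/d[:,2]; return o+d*s[:,None]
def proj(c,P):
    K,R,t=cam(c);q=(np.atleast_2d(P)@R.T+t)@K.T; return q[:,:2]/q[:,2:]
E
python3 - <<'E'
from h import *
s=get_state(); print(s)
for n in ['scene','top','wrist']:
    c=capture(n); save(c,n+'0'); print(n,c['vertical_fov'],-cam(c)[1].T@cam(c)[2],cam(c)[1][2])
    for q in ['shim','pump','short_foot','solvent','jar','spanner','vial_rack']:
        for d in silhouettes(n,q)[:4]: print(q,round(d['score'],2),np.round(d['box']),d['region'].sum())
E
```

```text
{'t': 0.0, 'joint_positions': array([-1.22511947e+00,  8.79743478e-02,  1.37228241e+00, -3.44790495e-05,
        1.68362839e+00, -1.03117920e-01]), 'dq': array([ 7.37942468e-05,  2.14934179e-04,  1.34112305e-03, -3.10955049e-04,
       -1.25726780e-03,  1.37663489e-03]), 'joint_torque': array([ 6.54723008e-04, -3.51858044e+01, -3.13274145e+01, -3.84550265e-05,
        1.08964628e-02,  1.33074232e-05]), 'tool_pos': array([ 0.2384532 , -0.49510498,  0.25211424]), 'eef_rot': array([-0.59823249,  0.37685136, -0.37555993,  0.59921256]), 'contact_force': array([ 0.53137408, -0.25740793,  0.47947093]), 'ft_torque': array([ 0.02365453, -0.03093605,  0.0341677 ]), 'width': 0.08528476708691807}
scene 56.419154451634206 [ 0.94027565 -0.39006102  0.72063082] [-0.43669371  0.56500816 -0.70004598]
shim 0.95 [354. 299.  22.  31.] 385
shim 0.79 [268. 234.  34.  24.] 345
shim 0.63 [296. 276.  42.  43.] 879
pump 0.58 [170. 302. 170. 168.] 15984
solvent 0.25 [295. 275.  42.  45.] 839
jar 0.69 [285. 177.  18.  24.] 482
spanner 0.85 [376. 239.  44.  27.] 394
vial_rack 0.63 [171. 300. 177. 164.] 15784
top 54.460880944951626 [0.52404472 0.07416361 0.9060601 ] [ 0.10589033  0.00706654 -0.9943527 ]
shim 0.81 [267. 259.  31.  12.] 458
shim 0.66 [283. 145.  35.  23.] 413
shim 0.65 [295. 201.  50.  24.] 928
pump 0.83 [410. 261. 161. 113.] 13301
solvent 0.84 [162. 207.  44.  35.] 1190
jar 0.79 [180. 295.  29.  29.] 634
spanner 0.87 [202. 160.  52.  31.] 489
vial_rack 0.71 [426. 154.  58.  33.] 1332
vial_rack 0.49 [163. 210.  45.  35.] 1233
wrist 65.98499555663919 [ 0.30985969 -0.46064045  0.37530338] [-0.27820695 -0.133334   -0.95122181]
```

View pics/scene0.png

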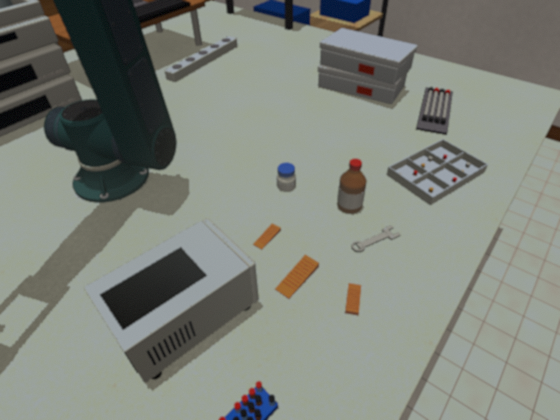

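View pics/top0.png

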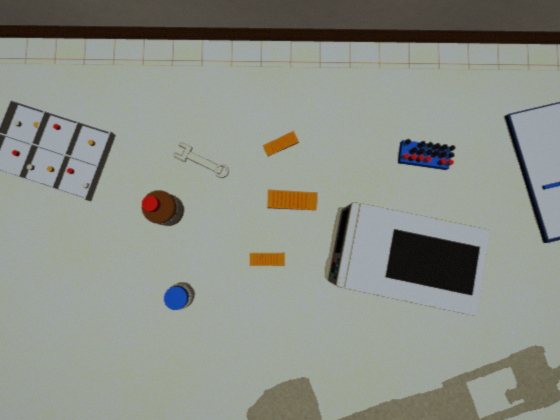

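View pics/wrist0.png

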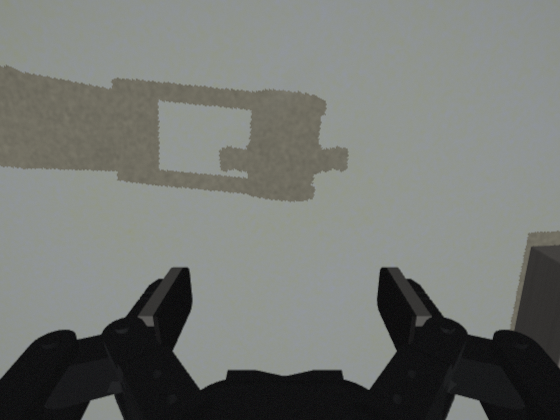

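```bash
python3 - <<'E'
from h import *
for n,(a,b,c_,d) in {'top':(130,290,240,500),'scene':(210,390,80,380)}.items():
    c=capture(n); im=c['color'][a:b,c_:d]; im=cv2.resize(im,None,fx=2.6 if n=='scene' else 3,fy=2.6 if n=='scene' else 3,interpolation=cv2.INTER_CUBIC)
    save({'color':im},n+'z'); 
    for d in silhouettes(n,'shim')[:4]:
        m=d['region'].astype(np.uint8); ct=max(cv2.findContours(m,0,2)[0],key=len)
        bx=cv2.boxPoints(cv2.minAreaRect(ct))
        P=ray(c,bx,0.009 if d['region'].sum()>800 else .006); print(n,d['box'].tolist() if hasattr(d['box'],'tolist') else d['box'],np.round(P[:,:2],4).tolist(),np.linalg.norm(np.diff(P,axis=0),axis=1).round(3))
E
```

```text
top [293.7, 199.5, 46.2, 26.6] [[0.6191, 0.0923], [0.6616, 0.0903], [0.6561, -0.0187], [0.6137, -0.0162]] [0.043 0.109 0.042]
top [267.7, 258.4, 33.8, 14.3] [[0.5192, 0.1275], [0.5204, 0.0529], [0.4943, 0.0526], [0.4931, 0.1269]] [0.075 0.026 0.074]
top [281.9, 143.4, 34.8, 22.5] [[0.7626, 0.1036], [0.7967, 0.0342], [0.7707, 0.0221], [0.7368, 0.0914]] [0.077 0.029 0.077]
scene [355.0, 298.9, 19.7, 31.4] [[0.7712, 0.0197], [0.734, 0.0882], [0.7618, 0.1063], [0.7972, 0.0368]] [0.078 0.033 0.078]
scene [267.9, 234.1, 27.7, 24.7] [[0.4923, 0.0566], [0.4888, 0.1405], [0.5222, 0.1308], [0.524, 0.0489]] [0.084 0.035 0.082]
scene [296.8, 276.7, 45.5, 42.8] [[0.6194, -0.0192], [0.6157, 0.1069], [0.6617, 0.0965], [0.6617, -0.0255]] [0.126 0.047 0.122]
```

View pics/topz.png

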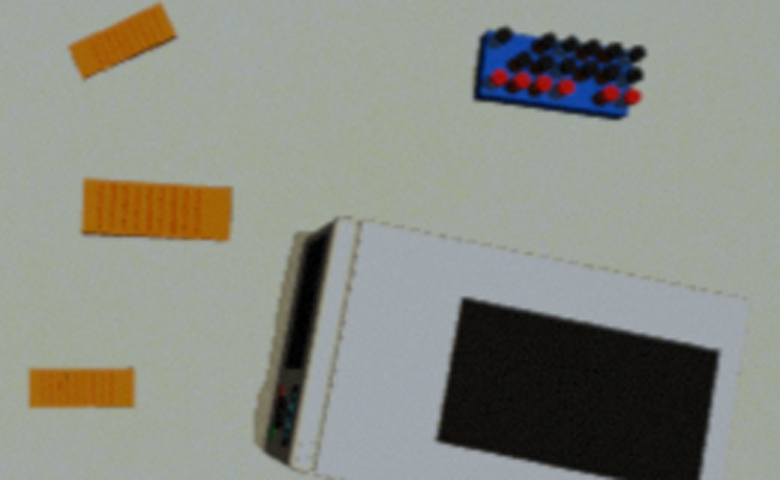

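View pics/scenez.png

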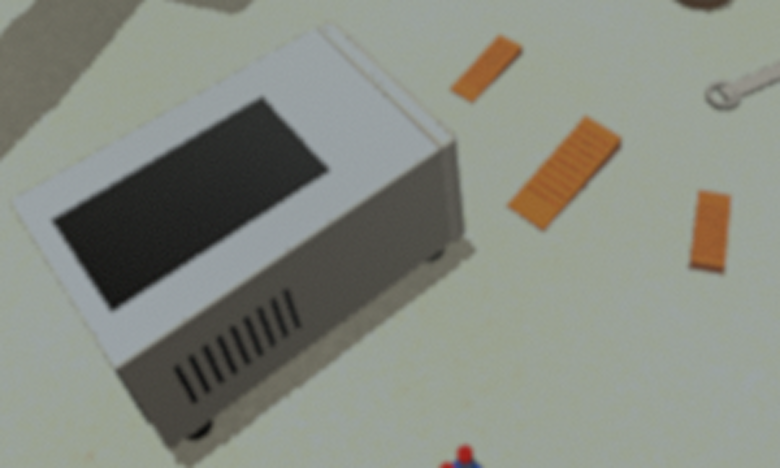

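```bash
cat > fit.py <<'E'
from h import *
from scipy.optimize import least_squares
ct=capture('top'); cs=capture('scene')
L=lambda x,y,z:[x,y,z]
obs=[(ct,(-.13,.08,.15),(352.7,202.3)),(ct,(.13,.08,.15),(488.3,229)),(ct,(.13,-.08,.15),(476,314)),(ct,(-.13,-.08,.15),(338,287)),
(cs,(-.13,.08,.15),(255,263.8)),(cs,(.13,.08,.15),(125.4,352.3)),(cs,(.13,-.08,.15),(85.8,288.8)),(cs,(-.13,-.08,.15),(205,219.6)),
(cs,(-.13,.08,.022),(258.8,300.4)),(cs,(.13,.08,.022),(143.5,381))]
def T(p,a):
    c,s=np.cos(p[2]),np.sin(p[2]); a=np.array(a); return np.array([c*a[0]-s*a[1]+p[0],s*a[0]+c*a[1]+p[1],a[2]+p[3]])
def res(p): return np.concatenate([proj(c,T(p,a))[0]-np.array(o) for c,a,o in obs])
r=least_squares(res,[.55,-.15,-1.6,0],loss='soft_l1');p=r.x
print(p,res(p).reshape(-1,2).round(1).tolist())
foot=T(p,(-.105,.062,.005)); print('foot',foot)
for n,c in (('top',ct),('scene',cs)):
    d=[d for d in silhouettes(n,'shim') if d['region'].sum()>700]
    print([(d['region'].sum(),d['box']) for d in d])
def sil(q,c):
    # wedge pose
    c_,s=np.cos(q[2]),np.sin(q[2])
    V=[(x,y,z) for y in(-.02,.02) for x,z in((-.055,0),(-.055,.016),(.055,0),(.055,.002))]
    V=np.array(V); W=np.c_[c_*V[:,0]-s*V[:,1]+q[0],s*V[:,0]+c_*V[:,1]+q[1],V[:,2]]
    return cv2.convexHull(proj(c,W).astype(np.float32))
ms=[(c,max((d for d in silhouettes(n,'shim') if 700<d['region'].sum()<1500),key=lambda d:d['region'].sum())['region']) for n,c in(('top',ct),('scene',cs))]
# colour-based mask refine
def om(c,m):
    h=cv2.cvtColor(c['color'],cv2.COLOR_RGB2HSV); o=(h[...,1]>140)&(h[...,0]<22)
    return o&cv2.dilate(m.astype(np.uint8),np.ones((7,7))).astype(bool)
ms=[(c,om(c,m)) for c,m in ms]; print([m.sum() for _,m in ms])
def cost(q):
    t=0
    for c,m in ms:
        a=np.zeros((420*8,560*8),np.uint8); cv2.fillConvexPoly(a,np.round((sil(q,c)+.5)*8).astype(np.int32),255)
        a=cv2.resize(a,(560,420),interpolation=cv2.INTER_AREA)/255.; t+=np.abs(a-m).sum()
    return t
from scipy.optimize import minimize
for y0 in(-1.55,1.6):
    best=minimize(cost,[.638,.037,y0],method='Nelder-Mead',options=dict(initial_simplex=[[.638,.037,y0],[.645,.037,y0],[.638,.045,y0],[.638,.037,y0+.1]]))
    print(best.x,best.fun)
    q=best.x
    d=foot[:2]-q[:2]; print('foot in shim',np.cos(q[2])*d[0]+np.sin(q[2])*d[1],-np.sin(q[2])*d[0]+np.cos(q[2])*d[1])
E
python3 fit.py; python3 - <<'E'
from h import *
from scipy.spatial.transform import Rotation as R
print(R.from_quat(get_state()['eef_rot']).as_matrix().round(3))
E
```

```text
[ 0.51560559 -0.18075922 -1.75181391 -0.00439442] [[-2.2, -0.2], [0.2, 0.2], [0.1, 1.5], [-2.8, 0.1], [0.1, -1.1], [-1.7, 1.3], [-3.5, 0.4], [1.2, -2.0], [0.1, 0.6], [1.8, 6.0]]
foot [ 0.59549579 -0.08863672  0.00060558]
[(np.int64(850), [294.0, 199.6, 48.3, 23.2]), (np.int64(1177), [161.9, 207.6, 42.1, 34.1])]
[(np.int64(830), [294.9, 274.4, 44.3, 43.2])]
[np.int64(860), np.int64(716)]
[ 0.63864027  0.04063398 -1.58162361] 1913.486274509804
foot in shim 0.12973025021054235 -0.04174232715981787
[0.63656519 0.04325371 1.59783727] 1907.3058823529414
foot in shim -0.1307317880108812 0.04462039318886313
[[ 0.434  0.     0.901]
 [-0.901 -0.     0.434]
 [ 0.    -1.    -0.   ]]
```

```bash
sed -i "s/^ms=\[(c,max.*/ms=[(c,min(silhouettes(n,'shim'),key=lambda d:np.hypot(d['box'][0]-u[0],d['box'][1]-u[1]))['region']) for n,c,u in(('top',ct,(294,200)),('scene',cs,(297,276)))]/" fit.py
cat >> fit.py <<'E'
def box(c,im,k,off):
    for z in(0.022,.15):
        P=np.array([T(p,(x,y,z)) for x,y in((-.13,.08),(.13,.08),(.13,-.08),(-.13,-.08))])
        cv2.polylines(im,[np.round((proj(c,P)+.5-off)*k).astype(np.int32)],True,(255,0,0) if z>.1 else (0,200,0),1)
    for fx in(-.105,.105):
        for fy in (-.062,.062):
            th=np.linspace(0,6.28,30); P=np.array([T(p,(fx+.011*np.cos(t),fy+.011*np.sin(t),.005-p[3])) for t in th])
            cv2.polylines(im,[np.round((proj(c,P)+.5-off)*k).astype(np.int32)],True,(255,0,255),1)
    cv2.polylines(im,[np.round((sil(q,c)+.5-off)*k).astype(np.int32)],True,(0,0,255),1)
for n,c,(a,b,e,f) in(('top',ct,(180,330,250,500)),('scene',cs,(210,390,70,330))):
    k=3; im=cv2.resize(c['color'][a:b,e:f],None,fx=k,fy=k,interpolation=cv2.INTER_CUBIC); box(c,im,k,np.array([e,a])); save({'color':im},n+'ov')
E
python3 fit.py
```

```text
[ 0.51560559 -0.18075922 -1.75181391 -0.00439442] [[-2.2, -0.2], [0.2, 0.2], [0.1, 1.5], [-2.8, 0.1], [0.1, -1.1], [-1.7, 1.3], [-3.5, 0.4], [1.2, -2.0], [0.1, 0.6], [1.8, 6.0]]
foot [ 0.59549579 -0.08863672  0.00060558]
[(np.int64(862), [294.5, 200.6, 54.0, 19.4])]
[(np.int64(898), [296.8, 276.9, 44.2, 42.4])]
[np.int64(871), np.int64(713)]
[ 0.63866797  0.03723808 -1.60060077] 195.41176470588238
foot in shim 0.1271054211695923 -0.039401936590677006
[0.63835723 0.03947807 1.52985745] 252.89803921568625
foot in shim -0.12976165326002084 0.03758212068083561
```

View pics/topov.png

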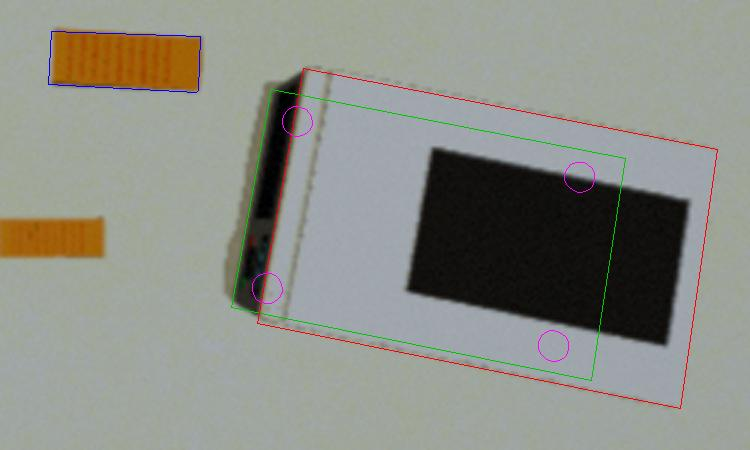

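View pics/sceneov.png

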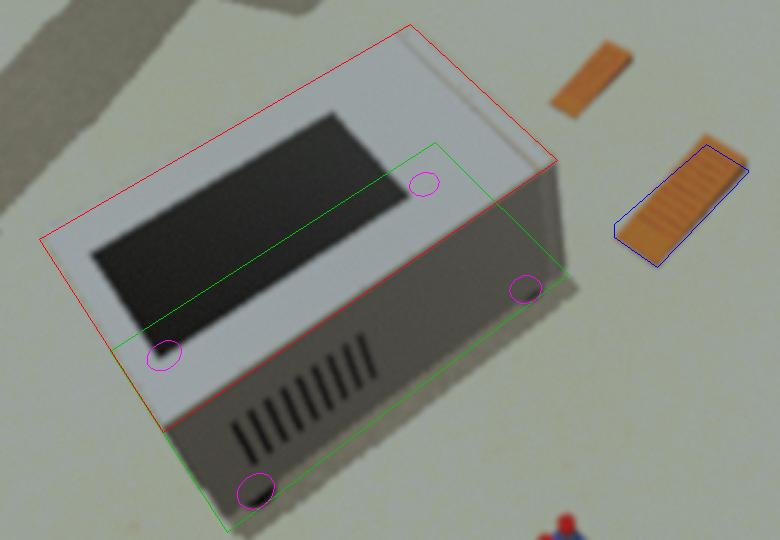

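Call:
servo_tool([
  [-3,-1,5,-0.08,-1],
  [-6,-2,10,-0.16,-1],
  [-9,-3,15,-0.24,-1],
  [-12,-3,20,-0.32,-1],
  [-15,-3,25,-0.4,-1],
  [-18,-3,30,-0.48,-1],
  [-21,-3,35.5,-0.56,-1],
  [-24,-3,40.5,-0.64,-1],
  [-27,-3,45.5,-0.72,-1],
  [-30,-3,50.7,-0.8,-1],
  [-33,-3,56,-0.88,-1],
  [-36,-3,61,-0.94,-1],
])

```text
t: 3.2
tool_pos: [0.5712, 0.0037, 0.2835]
eef_rot: [0.704, -0.063, 0.063, -0.704]
contact_force: [0.8, -1.2, 0.6]
width: 0.0856
```

Call:
servo_tool([
  [0,0,0,0,-1],
  [0,0,0,0,-1],
  [0,0,0,0,-1],
])

```text
t: 3.5
tool_pos: [0.5699, 0.0009, 0.2833]
eef_rot: [0.704, -0.065, 0.065, -0.704]
contact_force: [0.1, -0.1, 0.0]
width: 0.0853
```

```bash
python3 - <<'E'
from h import *
from scipy.spatial.transform import Rotation as R
s=get_state();print(s['t'],s['tool_pos'],s['joint_positions'].round(2));print(R.from_quat(s['eef_rot']).as_matrix().round(3))
c=capture('wrist');save(c,'w1')
for q in ['shim','shim_tip','shim_heel','short_foot']:
        for d in silhouettes('wrist',q)[:4]: print(q,round(d['score'],2),np.round(d['box']),d['region'].sum())
E
```

```text
3.5 [0.56991021 0.00087892 0.28334146] [-0.1   0.13  1.27 -0.    1.75  0.09]
[[ 0.983 -0.     0.182]
 [-0.182 -0.001  0.983]
 [-0.    -1.    -0.001]]
shim 0.81 [218. 100.  42.  69.] 1702
shim 0.65 [332. 124.  36.  97.] 3186
shim 0.6 [441.  84.  57.  69.] 1885
shim_tip 0.98 [217. 102.  42.  73.] 1682
shim_tip 0.74 [441.  82.  56.  72.] 1933
shim_tip 0.63 [333. 127.  41.  97.] 3224
shim_heel 0.79 [332. 125.  42.  95.] 3082
shim_heel 0.65 [218. 103.  43.  73.] 1785
shim_heel 0.64 [441.  83.  56.  75.] 1982
```

View pics/w1.png

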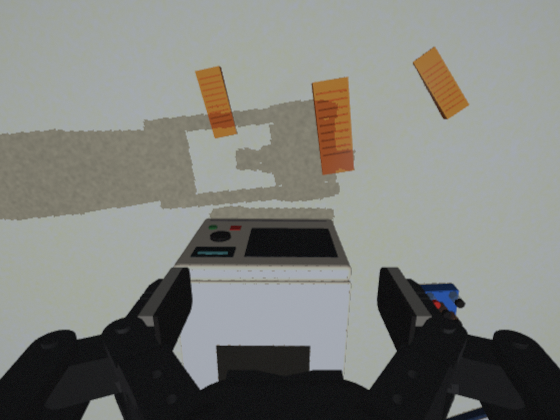

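```bash
python3 - <<'E'
from h import *
c=capture('wrist'); save({'color':cv2.resize(c['color'][195:295,160:370],None,fx=3.7,fy=3.7,interpolation=cv2.INTER_CUBIC)},'w1z')
E
```

```text
(no output)
```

View pics/w1z.png

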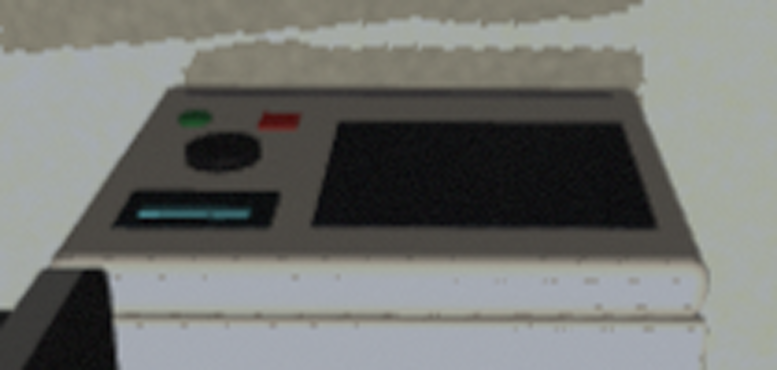

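```bash
sed -i "s/^L=.*/cw=capture('wrist')/; s/^(cs,(-.13,.08,.022).*/(cs,(-.13,.08,.022),(258.8,300.4)),(cw,(-.13,-.08,.022),(204,218.8)),(cw,(-.13,.08,.022),(333.5,219)),(cw,(-.13,-.08,.145),(174.3,266)),(cw,(-.13,.08,.145),(350.7,267))]/" fit.py
sed -i "s/a\[2\]+p\[3\]\])/a[2]])/; s/-1.6,0\],loss/-1.7],loss/; s/.005-p\[3\]/.005/" fit.py
sed -i "s/for y0 in(-1.55,1.6)/for y0 in(1.53,-1.6)/;s/\[.638,.037,y0\],method/[.638,.037,y0],method/" fit.py
sed -i "s/(('top',ct,(294,200)),('scene',cs,(297,276)))/(('top',ct,(294,200)),('scene',cs,(297,276)),('wrist',cw,(333,125)))/;s/(('top',ct,(180,330,250,500))/(('wrist',cw,(60,330,160,400)),('top',ct,(180,330,250,500))/" fit.py
sed -i "s/^print(p,res/print(p,*res/" fit.py; python3 fit.py
```

```text
[ 0.51663134 -0.18237888 -1.75077662] [-0.9, -0.9] [2.2, -0.6] [2.2, 1.2] [-1.5, -0.2] [-0.2, -1.9] [-2.9, 1.2] [-4.9, -0.1] [0.6, -2.8] [-0.1, 0.1] [1.4, 0.2] [-1.2, -0.4] [-0.5, -0.0] [1.0, -1.6]
foot [ 0.59642593 -0.09017355  0.005     ]
[]
[(np.int64(864), [294.9, 275.4, 40.9, 41.9])]
[np.int64(421), np.int64(722), np.int64(3079)]
[0.63708652 0.04101605 1.51864289] 911.7333333333332
foot in shim -0.13313085182018222 0.03376641022053738
[ 0.63709757  0.03912219 -1.60299175] 775.1176470588234
foot in shim 0.1305379557566634 -0.036488549930783674
```

View pics/wristov.png

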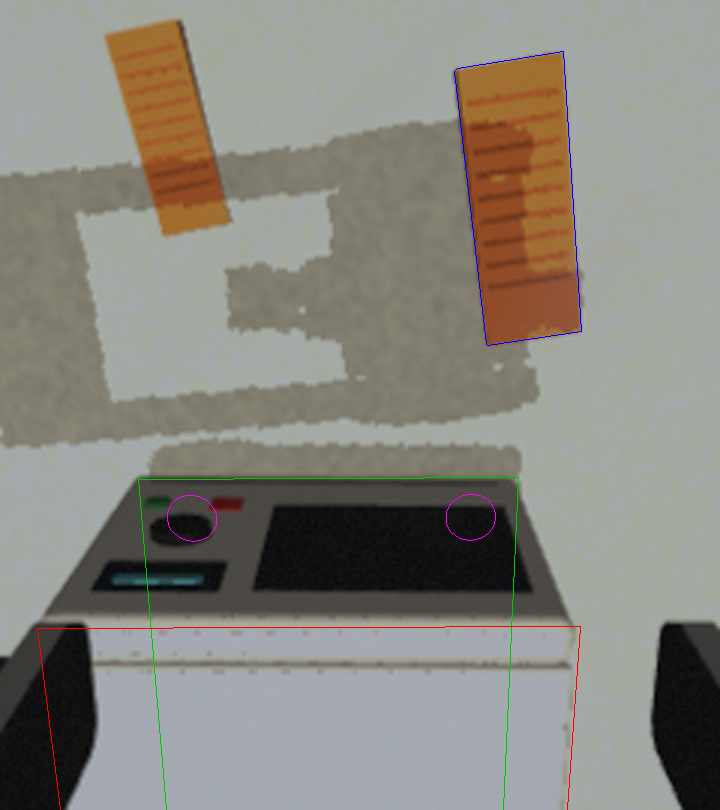

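View pics/sceneov.png

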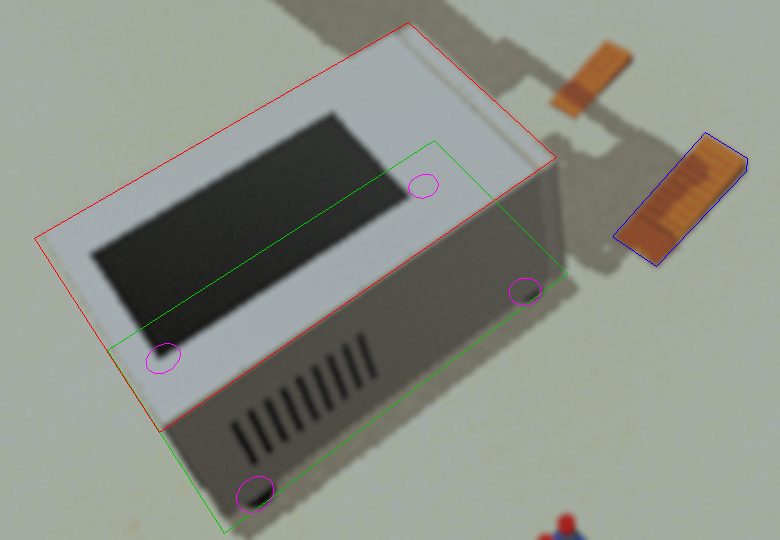

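View pics/topov.png

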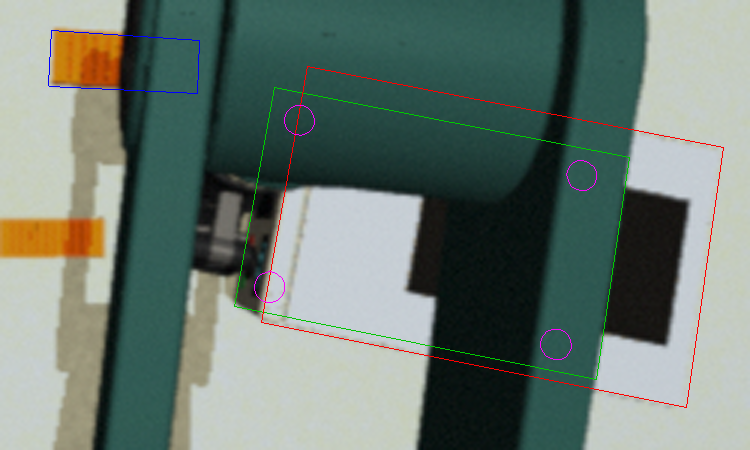

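Call:
servo_tool([
  [1.4,2,2,-0.04,-1],
  [2.8,5,4,-0.08,-1],
  [4.2,8,6,-0.12,-1],
  [5.4,12,7.9,-0.15,-1],
  [5.4,16,7.9,-0.15,-1],
  [5.4,20,7.9,-0.15,-1],
  [5.4,20,7.9,-0.15,-1],
  [5.4,20,7.9,-0.15,-1],
  [5.4,20,7.9,-0.15,-1],
])

```text
t: 5.1
tool_pos: [0.6397, 0.0696, 0.0868]
eef_rot: [-0.707, 0.009, -0.013, 0.707]
contact_force: [0.2, 0.2, 0.3]
width: 0.0855
```

```bash
python3 - <<'E'
from h import *
from scipy.spatial.transform import Rotation as R
s=get_state();print(s['t'],s['tool_pos'],s['joint_positions'].round(2));print(R.from_quat(s['eef_rot']).as_matrix().round(3))
c=capture('wrist');save(c,'w2')
print(silhouettes('wrist','shim'))
d=0
E
```

```text
5.1 [0.63966754 0.06957174 0.08678628] [ 0.02  0.37  1.36 -0.    1.4   0.05]
[[ 0.999  0.006  0.032]
 [-0.032  0.     0.999]
 [ 0.006 -1.     0.   ]]
[{'box': [280.2, 260.6, 62.2, 140.0], 'score': 0.96, 'region': array([[False, False, False, ..., False, False, False],
       [False, False, False, ..., False, False, False],
       [False, False, False, ..., False, False, False],
       ...,
       [False, False, False, ..., False, False, False],
       [False, False, False, ..., False, False, False],
       [False, False, False, ..., False, False, False]], shape=(420, 560))}, {'box': [471.8, 225.4, 80.9, 117.5], 'score': 0.92, 'region': array([[False, False, False, ..., False, False, False],
       [False, False, False, ..., False, False, False],
       [False, False, False, ..., False, False, False],
       ...,
       [False, False, False, ..., False, False, False],
       [False, False, False, ..., False, False, False],
       [False, False, False, ..., False, False, False]], shape=(420, 560))}, {'box': [74.0, 197.4, 80.9, 111.7], 'score': 0.8, 'region': array([[False, False, False, ..., False, False, False],
       [False, False, False, ..., False, False, False],
       [False, False, False, ..., False, False, False],
       ...,
       [False, False, False, ..., False, False, False],
       [False, False, False, ..., False, False, False],
       [False, False, False, ..., False, False, False]], shape=(420, 560))}]
```

View pics/w2.png

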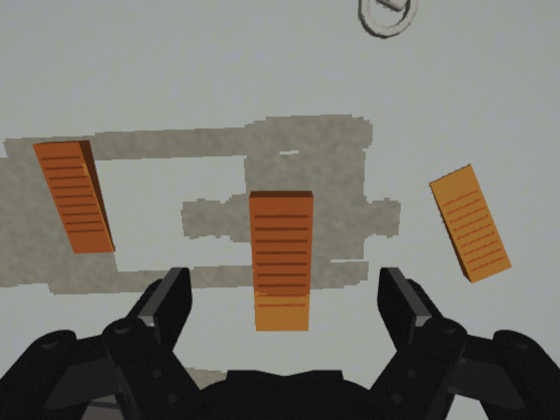

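Call:
servo_tool([
  [0,3,0,0,-1],
  [0,5,0,0,-1],
  [0,6.1,0,0,-1],
  [0,6.1,0,0,-1],
  [0,6.1,0,0,-1],
], squeeze=20)

```text
t: 5.7
tool_pos: [0.6387, 0.0696, 0.0239]
eef_rot: [-0.707, 0.01, -0.012, 0.707]
contact_force: [-0.2, -0.1, 0.5]
width: 0.0851
```

Call:
servo_tool([
  [0,0,0,0,-0.3],
  [0,0,0,0,0],
  [0,0,0,0,0.1],
  [0,0,0,0,0.15],
  [0,0,0,0,0.2],
  [0,0,0,0,0.25],
  [0,0,0,0,0.3],
  [0,0,0,0,0.4],
])

```text
t: 6.5
tool_pos: [0.6384, 0.0697, 0.0232]
eef_rot: [0.707, -0.011, 0.012, -0.707]
contact_force: [-0.1, 0.8, 5.1]
width: 0.0392
```

```bash
python3 - <<'E'
from h import *
s=get_state();print(s['t'],s['tool_pos'],s['contact_force'],s['width'])
c=capture('wrist');save(c,'w3')
E
```

```text
6.5 [0.63835015 0.06966092 0.02324384] [-0.0582608   0.79626232  5.05006826] 0.039212466582530504
```

View pics/w3.png

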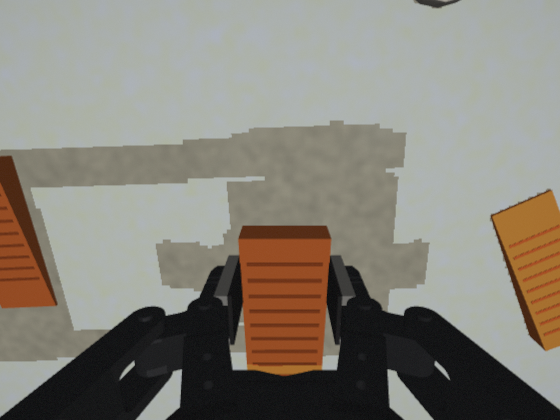

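Call:
servo_tool([
  [-0.4,0,-0.7,0.02,0.4],
  [-0.8,0,-1.4,0.05,0.4],
  [-1.2,0,-2.2,0.08,0.4],
  [-1.6,0,-3.0,0.11,0.4],
  [-1.8,0,-3.8,0.13,0.4],
  [-2.0,0,-4.6,0.15,0.4],
  [-2.0,0,-5.0,0.15,0.4],
  [-2.0,0,-5.0,0.15,0.4],
  [-2.0,0,-5.0,0.15,0.4],
])

```text
t: 7.45
tool_pos: [0.6164, 0.02, 0.0232]
eef_rot: [-0.704, 0.064, -0.065, 0.704]
contact_force: [0.2, 1.0, 6.9]
width: 0.0397
```

```bash
python3 - <<'E'
from h import *
s=get_state();print(s['t'],s['tool_pos'],s['contact_force'],s['width'])
for n in ['wrist','scene']:
    c=capture(n);save(c,n+'4')
    if n=='scene': save({'color':cv2.resize(c['color'][200:360,150:370],None,fx=3.5,fy=3.5,interpolation=cv2.INTER_CUBIC)},'s4z')
E
```

```text
7.45 [0.61636979 0.01999565 0.02324799] [0.21721562 1.00315391 6.92371541] 0.03967595193431403
```

View pics/wrist4.png

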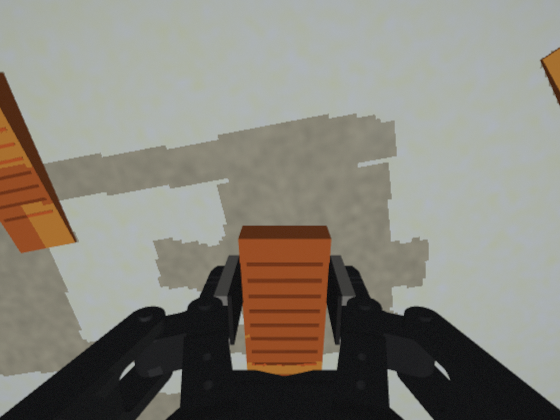

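View pics/s4z.png

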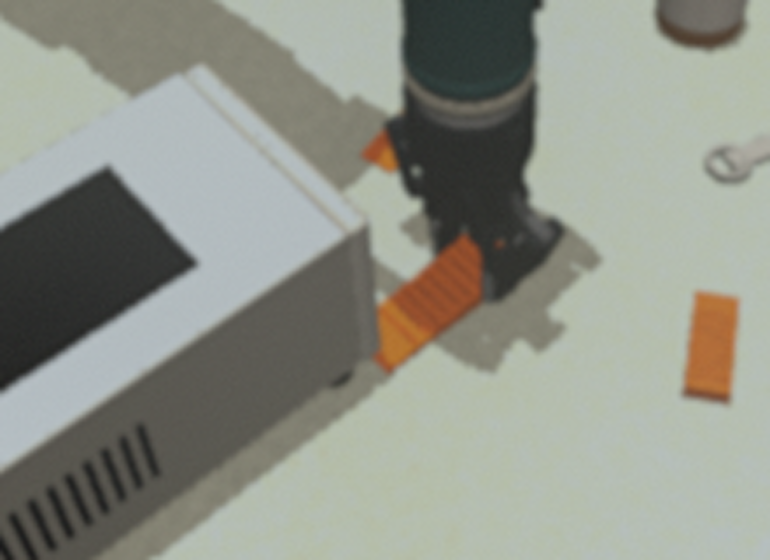

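```bash
python3 - <<'E'
from h import *
c=capture('scene')
off=np.array([150,200.]);F=np.array([.5965,-.090]);x=np.array([np.cos(-1.751),np.sin(-1.751)]);y=np.array([-x[1],x[0]])
for z,uv in((0.001,(389,373)),(.014,(484,258)),(.0,(486,297))):
    P=ray(c,np.array(uv)/3.5+off-.5,z)[0]; d=P[:2]-F; print(P.round(4),'rel foot',(d@x).round(4),(d@y).round(4))
# expected foot in image
print((proj(c,[F[0],F[1],.005])+.5-off)*3.5)
E
```

```text
[ 0.6211 -0.067   0.001 ] rel foot -0.027 0.0201
[0.6213 0.0278 0.014 ] rel foot -0.1203 0.0032
[0.6342 0.0126 0.    ] rel foot -0.1077 0.0187
[[332.53329617 374.52207815]]
```

Call:
servo_tool([
  [0,0,0,0,0],
  [0,0,0,0,-0.4],
  [0,0,0,0,-0.6],
  [0,-2,0,0,-0.6],
  [0,-5,0,0,-0.6],
  [0,-5,3,0,0],
  [0,-5,5.5,0,1],
  [0,-5,5.5,0,1],
  [0,-5,5.5,0,1],
  [0,-5,5.5,0,1],
  [0,-5,5.5,0,1],
])

```text
t: 8.7
tool_pos: [0.6258, 0.0734, 0.0718]
eef_rot: [0.704, -0.065, 0.064, -0.704]
contact_force: [0.0, 0.9, -0.3]
width: -0.0
```

```bash
python3 - <<'E'
from h import *
s=get_state();print(s['t'],s['tool_pos'],s['contact_force'],s['width'])
for n in ['wrist','scene']:
    c=capture(n);save(c,n+'5')
    if n=='scene': save({'color':cv2.resize(c['color'][200:360,150:370],None,fx=3.5,fy=3.5,interpolation=cv2.INTER_CUBIC)},'s5z')
E
```

```text
8.7 [0.62577217 0.07338937 0.07181122] [ 0.04244928  0.85155433 -0.34387726] -1.4088744889274055e-05
```

View pics/wrist5.png

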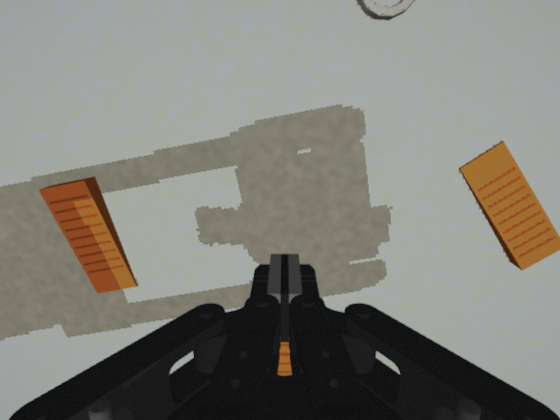

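View pics/s5z.png

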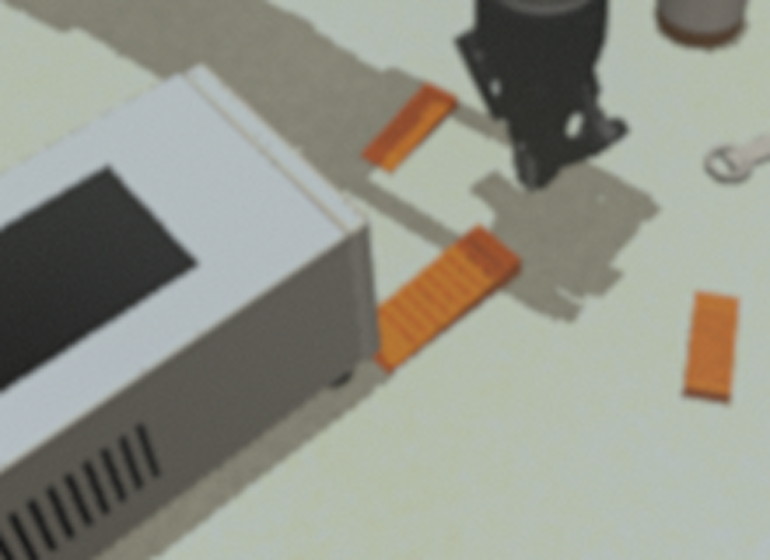

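Call:
servo_tool([
  [0,2.5,0,0,1],
  [0,4.5,0,0,1],
  [0,4.5,0,0,1],
  [0,4.5,-0.8,0,1],
  [0,4.5,-1.6,0,1],
  [0,4.5,-2.1,0,1],
  [0,4.5,-2.6,0,1],
  [0,4.5,-3.1,0,1],
  [0,4.5,-3.6,0,1],
  [0,4.5,-4,0,1],
  [0,4.5,-4,0,1],
])

```text
t: 9.9
tool_pos: [0.6187, 0.0344, 0.0272]
eef_rot: [0.704, -0.065, 0.064, -0.704]
contact_force: [-0.1, 0.1, -0.5]
width: 0.0004
```

```bash
cat > look.py <<'E'
from h import *
import sys
n=sys.argv[1]
s=get_state();print(s['t'],s['tool_pos'],s['contact_force'],s['width'])
c=capture('scene');save({'color':cv2.resize(c['color'][200:360,150:370],None,fx=3.5,fy=3.5,interpolation=cv2.INTER_CUBIC)},n)
F=np.array([.5965,-.090]);x=np.array([np.cos(-1.751),np.sin(-1.751)]);y=np.array([-x[1],x[0]])
d=s['tool_pos'][:2]-F; print('tcp rel',d@x,d@y,'foot in shim x if touching',-(d@x)-.011-.055)
E
python3 look.py s6
```

```text
9.9 [0.6187093  0.03443611 0.02722349] [-0.10946358  0.05501669 -0.4516883 ] 0.0003573578788647748
tcp rel -0.12640171616490234 -0.0004530061997126946 foot in shim x if touching 0.06040171616490234
```

View pics/s6.png

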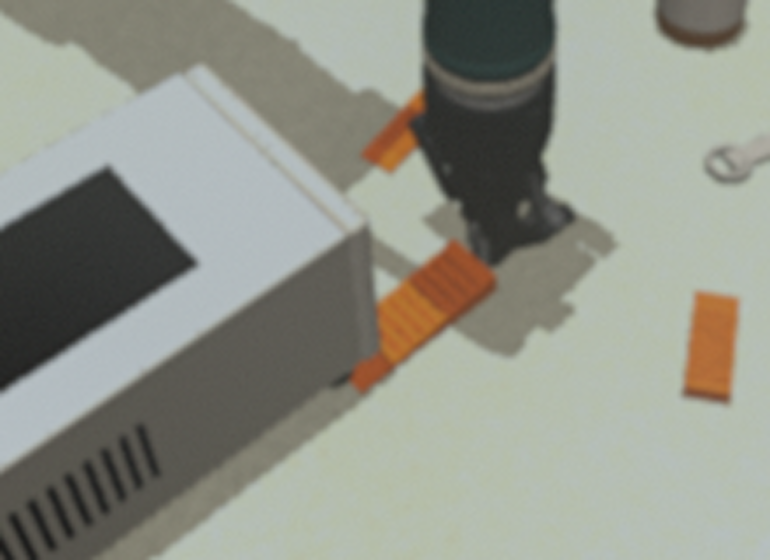

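Call:
servo_tool([
  [0,0,-0.3,0,1],
  [0,0,-0.6,0,1],
  [0,0,-0.8,0,1],
  [0,0,-0.8,0,1],
])

```text
t: 10.35
tool_pos: [0.6173, 0.0269, 0.0272]
eef_rot: [0.704, -0.064, 0.064, -0.704]
contact_force: [0.9, -0.6, 0.1]
width: 0.0001
```

Call:
servo_tool([
  [0,0,-0.1,0,1],
  [0,0,-0.2,0,1],
  [0,0,-0.3,0,1],
  [0,0,-0.3,0,1],
])

```text
t: 10.75
tool_pos: [0.6168, 0.0241, 0.0272]
eef_rot: [0.704, -0.064, 0.064, -0.704]
contact_force: [0.3, 0.2, 1.1]
width: -0.0002
```

Call:
servo_tool([
  [0,0,-0.1,0,1],
  [0,0,-0.2,0,1],
  [0,0,-0.3,0,1],
  [0,0,-0.3,0,1],
])

```text
t: 11.15
tool_pos: [0.6163, 0.0211, 0.0273]
eef_rot: [0.704, -0.064, 0.064, -0.704]
contact_force: [0.2, -0.0, 0.1]
width: -0.0002
```

Call:
servo_tool([
  [0,0,-0.1,0,1],
  [0,0,-0.2,0,1],
  [0,0,-0.2,0,1],
])

```text
t: 11.45
tool_pos: [0.6159, 0.0192, 0.0273]
eef_rot: [0.704, -0.064, 0.064, -0.704]
contact_force: [-0.3, 0.2, 0.3]
width: 0.0001
```

Call:
servo_tool([
  [0,0,-0.1,0,1],
  [0,0,-0.2,0,1],
  [0,0,-0.2,0,1],
])

```text
t: 11.75
tool_pos: [0.6156, 0.0172, 0.0273]
eef_rot: [0.704, -0.064, 0.064, -0.704]
contact_force: [0.2, 0.8, -0.4]
width: 0.0002
```

Call:
servo_tool([
  [0,0,-0.1,0,1],
  [0,0,-0.2,0,1],
  [0,0,-0.2,0,1],
])

```text
t: 12.05
tool_pos: [0.6153, 0.0157, 0.0273]
eef_rot: [-0.704, 0.064, -0.064, 0.704]
contact_force: [0.8, 1.3, -1.4]
width: 0.0003
```

```bash
python3 look.py s7
```

```text
12.05 [0.61528576 0.01568339 0.02731201] [ 0.79377494  1.31565451 -1.42696522] 0.00029422063301494275
tcp rel -0.10733905737510818 -0.0004600589776066081 foot in shim x if touching 0.041339057375108186
```

View pics/s7.png

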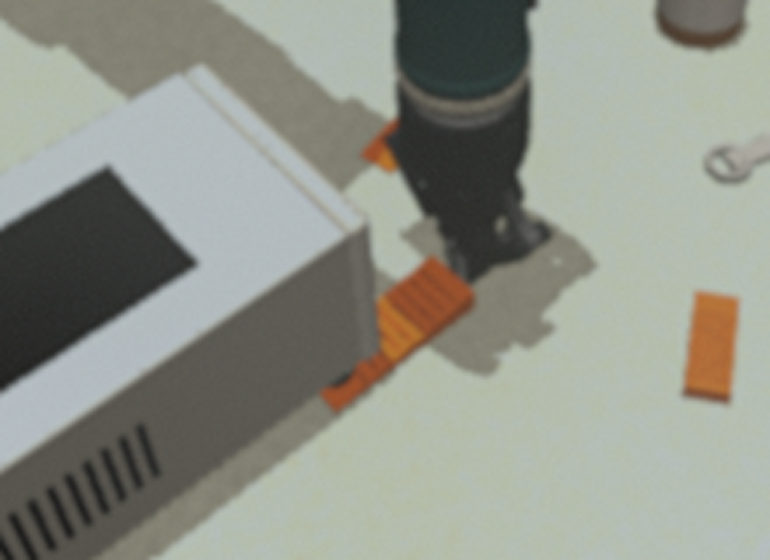

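Call:
servo_tool([
  [0,0,-0.1,0,1],
  [0,0,-0.1,0,1],
])

```text
t: 12.3
tool_pos: [0.6151, 0.015, 0.0273]
eef_rot: [-0.704, 0.064, -0.064, 0.705]
contact_force: [-0.1, 3.5, -0.7]
width: -0.0001
```

Call:
servo_tool([
  [0,0,-0.1,0,1],
  [0,0,-0.1,0,1],
])

```text
t: 12.5
tool_pos: [0.615, 0.0144, 0.0274]
eef_rot: [-0.704, 0.064, -0.064, 0.705]
contact_force: [1.8, 5.1, -0.1]
width: 0.0001
```

Call:
servo_tool([
  [0,0,-0.1,0,1],
  [0,0,-0.1,0,1],
])

```text
t: 12.7
tool_pos: [0.6149, 0.0141, 0.0273]
eef_rot: [-0.703, 0.064, -0.064, 0.705]
contact_force: [1.2, 7.8, 0.3]
width: 0.0002
```

```bash
python3 look.py s8
```

```text
12.7 [0.61492753 0.01405195 0.02734227] [1.1750204  7.83160103 0.26003562] 0.00023600069510246746
tcp rel -0.10566981890928712 -0.0005200897183836358 foot in shim x if touching 0.03966981890928712
```

View pics/s8.png

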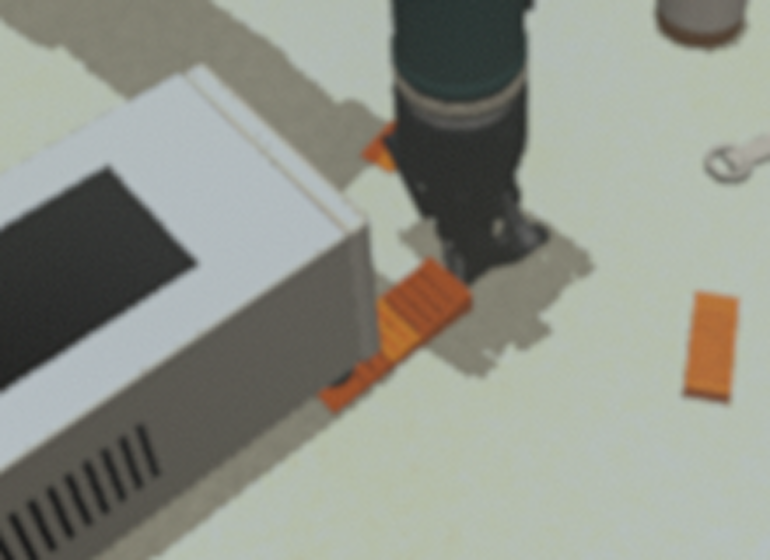

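Call:
servo_tool([
  [0,0,1,0,1],
  [0,0,3,0,1],
  [0,-3,4,0,1],
  [0,-8,4,0,1],
  [0,-13,4,0,1],
  [0,-17.5,4,0,1],
  [0,-17.5,4,0,1],
  [0,-17.5,0,0,1],
  [0,-17.5,-4,0,1],
  [0,-17.5,-8,0,1],
  [0,-17.5,-10.5,0,1],
  [0,-17.5,-10.5,0,1],
])

```text
t: 13.95
tool_pos: [0.5946, -0.0947, 0.2016]
eef_rot: [0.705, -0.067, 0.066, -0.703]
contact_force: [0.5, 0.2, 0.2]
width: -0.0002
```

```bash
python3 look.py s9; python3 -c "
from h import *
save(capture('wrist'),'w9')"
```

```text
13.95 [ 0.59463308 -0.09474236  0.20159551] [0.4882848  0.24268363 0.23473006] -0.0001748983937263967
tcp rel 0.005000178461506217 -0.0009867171386174084 foot in shim x if touching -0.07100017846150622
```

View pics/s9.png

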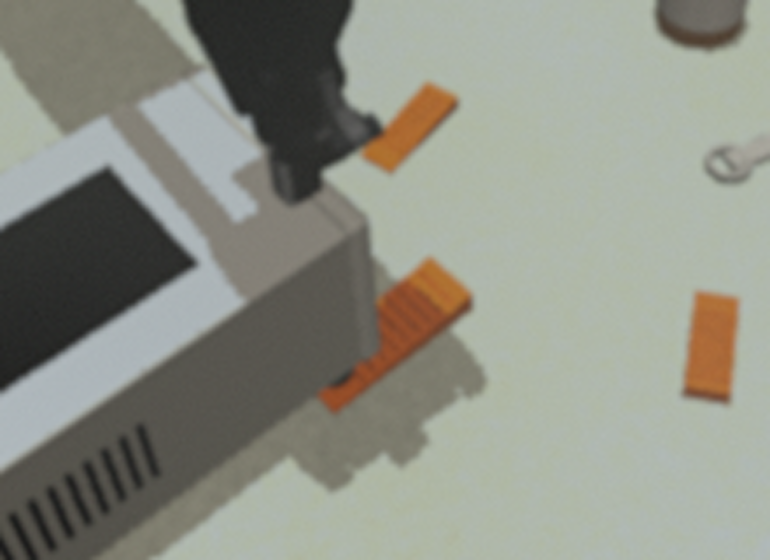

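View pics/w9.png

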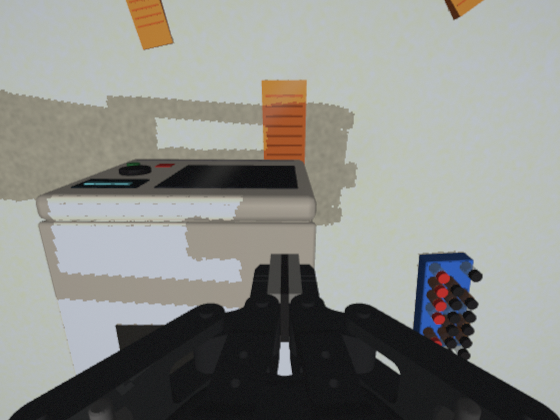

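Call:
servo_tool([
  [0,1,0.5,0,1],
  [0,2,0.5,0,1],
  [0,2.5,0.5,0,1],
  [0,2.8,0.5,0,1],
  [0,2.8,0.5,0,1],
])

```text
t: 14.55
tool_pos: [0.5963, -0.0854, 0.1732]
eef_rot: [-0.704, 0.065, -0.063, 0.704]
contact_force: [0.2, 0.1, -0.5]
width: 0.0004
```

Call:
servo_tool([
  [0,0.1,0,0,1],
  [0,0.2,0,0,1],
  [0,0.2,0,0,1],
])

```text
t: 14.85
tool_pos: [0.5967, -0.086, 0.1725]
eef_rot: [0.704, -0.064, 0.065, -0.704]
contact_force: [0.2, -0.3, 0.1]
width: -0.0002
```

Call:
servo_tool([
  [0,0.1,0,0,1],
  [0,0.1,0,0,1],
])

```text
t: 15.05
tool_pos: [0.5968, -0.086, 0.1721]
eef_rot: [0.704, -0.064, 0.065, -0.704]
contact_force: [-0.5, -0.3, 2.3]
width: -0.0003
```

Call:
servo_tool([
  [0,0.1,0,0,1],
  [0,0.2,0,0,1],
  [0,0.2,0,0,1],
])

```text
t: 15.35
tool_pos: [0.5969, -0.086, 0.172]
eef_rot: [0.704, -0.063, 0.065, -0.704]
contact_force: [-3.9, 0.4, 8.2]
width: 0.0001
```

Call:
servo_tool([
  [0,0.1,0,0,1],
  [0,0.1,0,0,1],
])

```text
t: 15.55
tool_pos: [0.5969, -0.086, 0.1719]
eef_rot: [0.704, -0.063, 0.065, -0.704]
contact_force: [-4.6, 0.5, 10.8]
width: 0.0002
```

Call:
servo_tool([
  [0,0.1,0,0,1],
  [0,0.1,0,0,1],
  [0,0.1,0,0,1],
  [0,0.1,0,0,1],
  [0,0.1,0,0,1],
])

```text
t: 16.05
tool_pos: [0.597, -0.086, 0.1718]
eef_rot: [0.704, -0.063, 0.066, -0.704]
contact_force: [-5.6, 1.7, 13.7]
width: 0.0
```

```bash
python3 look.py s10
```

```text
16.05 [ 0.59702828 -0.08598482  0.17183848] [-5.6134545   1.67307639 13.69531126] 1.4524449909310969e-05
tcp rel -0.004044847248224185 -0.00019991877142633505 foot in shim x if touching -0.061955152751775815
```

View pics/s10.png

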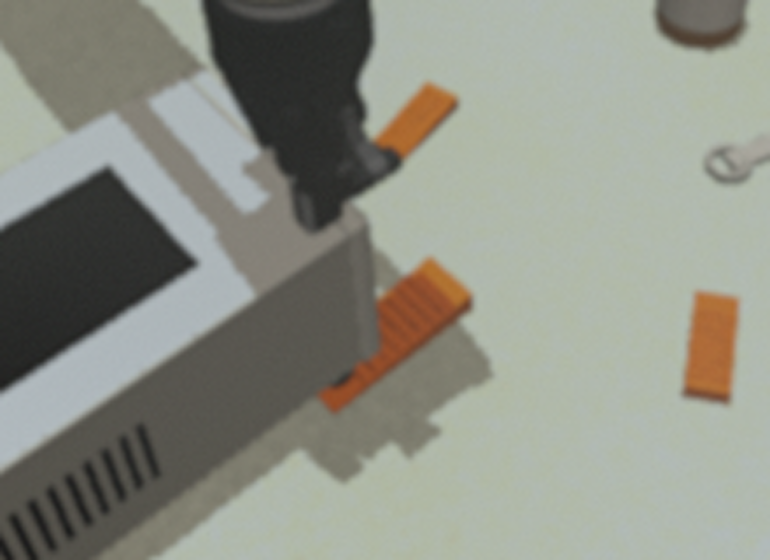

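Call:
servo_tool([
  [0,-0.5,0,0,1],
  [0,-3,0,0,1],
  [0,-7,0,0,1],
  [0,-10,0,0,1],
  [0,-10,3,0,1],
  [0,-10,7,0,1],
  [0,-10,11,0,1],
  [0,-10,15,0,1],
  [0,-10,15,0,1],
  [0,-10,15,0,1],
  [0,-10,15,0,1],
])

```text
t: 17.2
tool_pos: [0.6237, 0.0608, 0.2668]
eef_rot: [0.704, -0.065, 0.064, -0.704]
contact_force: [-0.3, -0.4, 0.0]
width: -0.0004
```

```bash
python3 look.py s11; python3 - <<'E'
from h import *
a=cv2.imread('pics/scene0.png').astype(int); c=capture('scene'); save(c,'scene11'); b=cv2.imread('pics/scene11.png').astype(int)
save(capture('top'),'top11')
o=a;print('scene shift pump region', cv2.phaseCorrelate(a[230:380,90:240].mean(2),b[230:380,90:240].mean(2)))
for n,u in (('solvent',(350,190)),('jar',(287,176)),('spanner',(376,239)),('rack',(245,405))):
    s=(slice(u[1]-14,u[1]+15),slice(u[0]-20,u[0]+20)); print(n,np.abs(a[s]-b[s]).mean())
E
```

```text
17.2 [0.6236512  0.06079912 0.26682544] [-0.25485512 -0.42752858  0.00509976] -0.0004347446930902668
tcp rel -0.1532235672993002 -0.0003161730565170016 foot in shim x if touching 0.0872235672993002
scene shift pump region ((-0.028593701323700316, 0.009982432927301943), 0.8856528450837801)
solvent 5.146551724137931
jar 37.078448275862065
spanner 8.380747126436782
rack 5.413793103448276
```

View pics/scene11.png

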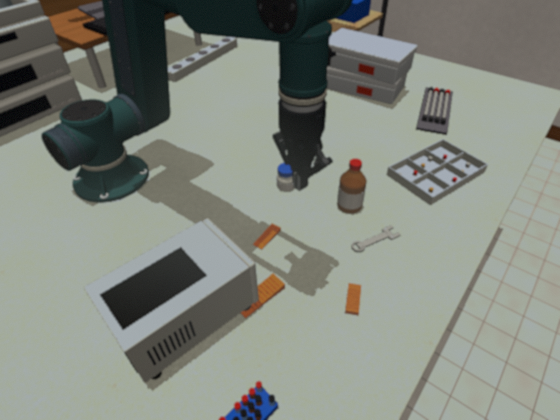

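View pics/s11.png

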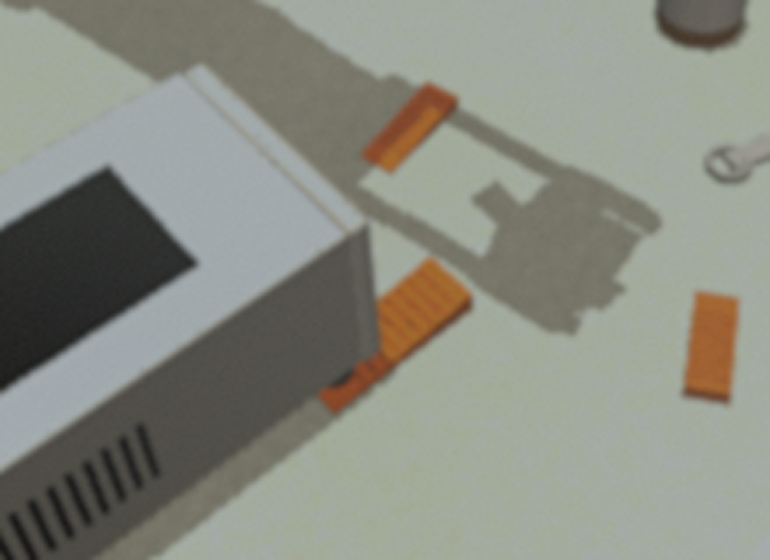

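The pump and the bystanders are where they were; the jar's image difference is only the gripper standing in front of it. The shim sits under the foot and the arm is clear, so I'm handing in.

```bash
python3 -c "
from station import *
print(close_job())"
```

```text
the job is handed in; nothing more can be done
None
```

The largest orange shim is wedged under the raised foot, the pump held still when I pressed on it, and the job is handed in at about 17 s of the 72 s allowed. No verdict was reported.

- **Shim:** I first gripped it lightly by its sides and slid it flat along the bench to line it up. I then pushed its heel with closed fingertips until the push rose from about 0 to 8 N. By the arm's position, the foot sits about 40 mm ahead of the shim's centre. Laterally it is within about 1 mm of the shim's centre line, with pose estimates good to about 2 mm.
- **Press test:** I pressed down on the top within about 5 mm of the point above that foot. The force reached 13.7 N and the fingertips sank only about 0.3 mm, so I saw no rocking. A sideways force of about 6 N built up while pressing.
- **Final look:** The pump's image moved less than 0.05 pixel from the start, and the shim stayed in place after I let go. The bottle, spanner and vial rack look unmoved. The arm is clear of everything.
- **Not confirmed:** The jar's comparison with the first picture disagreed because the gripper stood in front of it, though it looks in place by eye. I could not measure the contact force on the foot or the pump's tilt directly, so I judged them from the push force and the pictures.

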